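# Feel along the back rail of the slide case for the release notch and press the key in it

## Task

The drawer of the low grey microscope-slide case is latched; its release key sits in a notch somewhere along the black rail at the back of the case, the side away from the robot. Touch a fingertip to the back face of the rail near either end, feel along the face towards the middle to find the notch, and press the key inside fully home so that the drawer springs open. Do not touch the drawer or the front half of the case, leave the eraser, eyepiece and bottle beside it where they are, and finish clear of everything.

Things in the scene. Friction and masses are not known exactly. Their poses are not given: they have to be found in the camera images.
- slide_case: Low grey case, fixed to the desk, 104 mm deep (x), 276 mm wide (y). Origin at the centre of its underside; x points to its back (away from the robot at yaw 0), y left along the rail, z up. Grey housing: x -50 to +34 mm, 46 mm high. Behind it, black rail: x +34 to +52 mm, whole width, 30 mm high. The drawer is in the front, x -50 mm.
- rail_middle (a point): Middle of the rail's upright back face, 15 mm above the desk (slide_case x +52, y 0 mm); not the notch itself. The face is flat but for seams under 1 mm and one notch: 46 mm long along y, open to the back and the top, floor 5 mm above the desk, its centre anywhere from 36 mm right to 36 mm left of this point.
- rail_left_end (a point): Left end of the rail's back face (slide_case x +52, y +138 mm), 15 mm above the desk. The outer 79 mm of the rail at this end, and at the other, never hold the notch; within 60 mm of an end counts as near it.
- key (a joint): Travel of the release key, m: 0 as found, 0.008 fully pressed. The key is a black upright plate that fills the notch, its face 9 mm behind the rail's back face, 45 mm long, z 6 to 29 mm. Pressed horizontally to the front of the case (-x of slide_case); resists with about 4 N plus damping and stays where pushed.
- drawer (a joint): How far the drawer has come out of the front of the case (towards -x of slide_case), m: 0 shut, 0.040 open. It is geared to the key: it comes out 5 times as far as the key goes in.
- eraser: Loose blue and white eraser, 19x44x12 mm, lying left of the case; origin at the centre of its underside. Leave alone.
- spare_eyepiece: Loose black eyepiece, 39 mm across, 46 mm high, standing right of the case; origin at the centre of its underside. Leave alone.
- dropper_bottle: Loose brown dropper bottle, 29 mm across, 102 mm high, standing right of the case beyond the eyepiece; origin at the centre of its underside. Leave alone.

How it is judged (in metres and radians):
On the way, in this order (a step that is already met when the one before it is completed fails the run):
1. a fingertip touches the back face of the rail near one of its ends, before the key has moved (contact force between the fingers and slide_case above 0.5 N and (y of the grasp point in the frame of slide_case above 0.072 m or y of the grasp point in the frame of slide_case below -0.072 m) and x of the grasp point in the frame of slide_case above 0.05 m and z of the grasp point in the frame of slide_case below 0.05 m and value of joint key below 0.002 m), for 0.04 s.
2. the fingertip has come along the rail and touches it nearer the middle, the key not yet pressed (contact force between the fingers and anything else above 0.3 N and y of the grasp point in the frame of slide_case between -0.066 and 0.066 m and x of the grasp point in the frame of slide_case above 0.05 m and z of the grasp point in the frame of slide_case below 0.05 m and value of joint key below 0.002 m), for 0.02 s.
3. the key in the notch is pressed home and the drawer springs open (value of joint key above 0.0065 m and value of joint drawer above 0.03 m and x of the grasp point in the frame of slide_case above 0.03 m), for 0.1 s.
At the end, for the whole second after the job is handed in: The key stays pressed in by more than 6.5 of its 8 mm, the drawer stands out by more than 30 of its 40 mm, and the eraser, eyepiece and bottle are within 15 mm of where they stood (value of joint key above 0.0065 m and value of joint drawer above 0.03 m and distance of each of eraser, spare_eyepiece, dropper_bottle from where it was at the start of the episode below 0.015 m); the robot touches nothing.
It fails at once if the drawer or the front half of the case is touched (contact force between the fingers and slide_case above 1 N and x of the grasp point in the frame of slide_case below 0 m).
It fails at once if the eraser, the eyepiece or the bottle is shifted, lifted or knocked over (distance of any of eraser, spare_eyepiece, dropper_bottle from where it was at the start of the episode above 0.015 m or angle between any of spare_eyepiece, dropper_bottle's own z axis and vertical above 0.5 rad).
It also fails if it takes over 53 s, if anything falls off the work surface, if the arm or the gripper's body presses on something with over 40 N, if the wrist force passes 120 N, or if a joint passes its speed limit or range.

## Robot

A 6-joint arm with a two-finger parallel gripper is mounted at the origin on a cart in front of the work surface, level with it; the furniture and walls round the work are solid. World frame = base frame: x ahead of the robot, y to its left, z up, the work surface at z = 0. Lengths are in m, angles in degrees, forces in N, time in s.
With the tool pointing down it reaches from about 0.375 to 0.9 m from the base axis. Payload 3.1 kg.
Tool frame: the origin (TCP) lies at the very end of the fingers, on their centre line; the grasp point (between the pads) lies 19 mm behind it; z points along the fingers, y is the direction in which the jaws open and shut (so a half turn about z gives the same grasp; the last joint's range is limited). The gripper opens to 87 mm and grips with 3 to 60 N. Pads are 19 mm wide; open, the fingers measure 117 mm over their backs; the gripper's body (75 mm by 190 mm) begins 51 mm behind the grasp point.
Start: joints at [-82.133, 30.224, 82.088, -0, 67.689, -10.227], TCP at [0.194, -0.594, 0.223] pointing down, gripper open.
Joint ranges: [-176.69, 176.69], [-43.24, 126.21], [12.49, 139.97], [-82, 262], [0, 151.66], [-163.58, 163.58]. Speed limits (degrees/s): [159.86, 159.86, 180, 180, 180, 180].

## Interface

Orientations are given as a 3x3 rotation matrix whose columns are the frame's x, y, z axes.
In Python, from rig import bot gives the robot as it stands. The module is installed in compiled form; this text tells all that it offers.
- The arm moves only by the tool play_rows, never from a script. Its argument "targets" is a list of rows, each a list of 7 numbers: the closure, from 0 (fully open) to 1 (shut), then the shift along the world's x, y, z in m, then the turn, a rotation vector about the world's x, y, z in rad. A call has 1 to 12 rows; each row shifts and turns the commanded pose from where the row before left it; what a row does not reach is not made up. A row lasts 1/8 s, in which the tool goes at most 62.5 mm and 10.7 degrees, less where a joint would pass 70% of its speed; a pose out of reach is approached as far as the arm can. A call with a gripper value outside its range is refused whole. The fingers move at their own pace and stop on an object; the grip force is fixed at half the most. Time passes only in rows, so rows that do not move let the fingers close. It gives the time, the measured TCP pose, the force and the opening at its end, in the units of the state.
- bot.read_state(): the state, without advancing time (a new reading comes with each control period).
- bot.capture(name): name is "scene" or "top"; returns the picture (400x640x3 uint8, blue, green, red); there is no depth.
- bot.get_calibration(name): a dict with "fx", "fy", "cx", "cy" (pixels), "R" (3x3) and "t" (3): a world point X has camera coordinates R X + t. Camera axes: x right, y down, z forward; pixel columns grow to the right and rows downward; lengths in m; the calibration is good to about 2 mm. A picture is of the moment at which its call begins. get_calibration takes no time and is no camera call.
- bot.hand_in(): hands the job in, once; it reports no verdict.
The state is a dict: "time_s": time; "joint_positions": joint angles; "qvel": joint speeds; "tau": joint torques, N m; "position": TCP position; "tcp_rot": TCP orientation; "force": force on the tool from outside, world axes, zero at the start; "moment": the same for the moment, N m; "opening": opening from 0.0 (shut) to 1.0 (fully open).
Only numpy, scipy, OpenCV 4.12 (cv2) and the standard library are available. Lean on these libraries where they do the work, as an engineer would, in place of code of your own. Each camera call takes 0.05 s, during which the arm holds its last target. There are 200 camera calls.

## Working session

There is one attempt and no reset: what is moved stays moved. The work goes in short steps, Python scripts to look and compute and a tool call to move; the robot and the scene stay as the last step left them, time stands still between calls to the robot, and variables do not carry over. Pictures are saved under pics/ and viewed, about 8 in all and at most 12, crops included, and the job is handed in when it is done.

Besides the shell and the picture viewer there is one more tool, called after ">>>" as a command line: name --pt "numbers of a row" for each row, then --argument value for the rest. play_rows: Moves the arm, as the interface text tells. Its arguments: {"type":"object","properties":{"targets":{"type":"array","items":{"type":"array","items":{"type":"number"}}}},"required":["targets"]}

```bash
mkdir -p pics
python3 - <<'E'
from rig import bot
import cv2,numpy as np
for n in("scene","top"):
    cv2.imwrite(f"pics/{n}0.png",bot.capture(n)); c=bot.get_calibration(n)
    print(n,c, -np.array(c["R"]).T@np.array(c["t"]))
print(bot.read_state())
E
```

```text
scene {'fx': 400.9562621478356, 'fy': 400.9562621478356, 'cx': 320.8762920410627, 'cy': 204.07543558187007, 'R': array([[ 0.83587849, -0.54879569, -0.01142098],
       [-0.25195466, -0.3651044 , -0.8962241 ],
       [ 0.48767407,  0.75201202, -0.44345454]]), 't': array([-0.42790832,  0.15139144,  0.83846786])} [-0.01307589 -0.81009847  0.5026159 ]
top {'fx': 453.0215703199184, 'fy': 453.0215703199184, 'cx': 324.8400490414338, 'cy': 195.32628776875362, 'R': array([[ 0.00839918, -0.99988356, -0.0127404 ],
       [-0.99472761, -0.00705225, -0.10230953],
       [ 0.10220777,  0.01353255, -0.99467102]]), 't': array([-0.04008209,  0.48801595,  0.97272794])} [ 0.38635924 -0.0497993   1.01696231]
{'time_s': 0.1, 'joint_positions': array([-8.21318010e+01,  3.02741591e+01,  8.21490744e+01, -1.32850427e-03,
        6.76890828e+01, -1.02264399e+01]), 'qvel': array([-0.01883075, -0.15782075, -0.12349632, -0.00239696,  0.00802658,
        0.0269892 ]), 'tau': array([-1.19935744e-04, -4.40983629e+01, -1.77151680e+01,  6.34056260e-02,
        5.33848896e-02, -4.07481366e-05]), 'position': array([ 0.19405606, -0.59341708,  0.22166375]), 'tcp_rot': array([[ 9.50542104e-01,  3.10595597e-01, -2.89602121e-04],
       [ 3.10595560e-01, -9.50540183e-01,  1.93889626e-03],
       [ 3.26934188e-04, -1.93295166e-03, -9.99998078e-01]]), 'force': array([ 0.45897458,  0.20642318, -0.03604751]), 'moment': array([-0.00384349,  0.02745188,  0.04495547]), 'opening': 0.9985679974560822}
```

View pics/scene0.png

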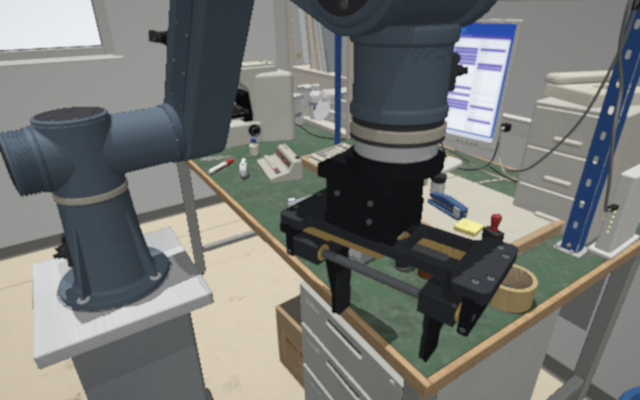

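View pics/top0.png

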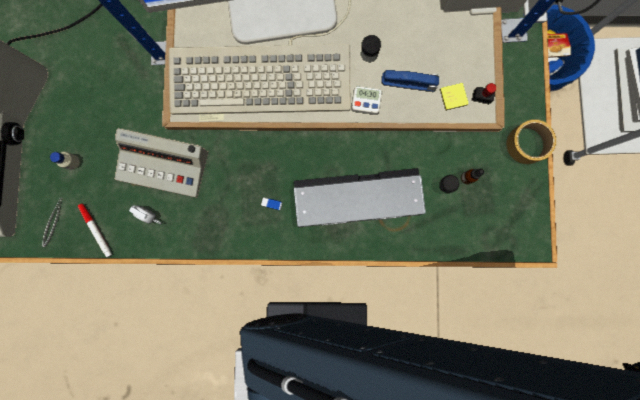

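The top view shows the case at columns 294–425, rows 170–227. The eraser is at (271,203), the eyepiece at (449,184) and the bottle at (473,176). A wooden-edged shelf lies behind, at about row 128. I'll enlarge the case.

Run:
```python
import cv2
im=cv2.imread("pics/top0.png")[110:240,255:495]
cv2.imwrite("pics/top0c.png",cv2.resize(im,None,fx=3.3333,fy=3.3333,interpolation=cv2.INTER_CUBIC))
```

```text
(no output)
```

View pics/top0c.png

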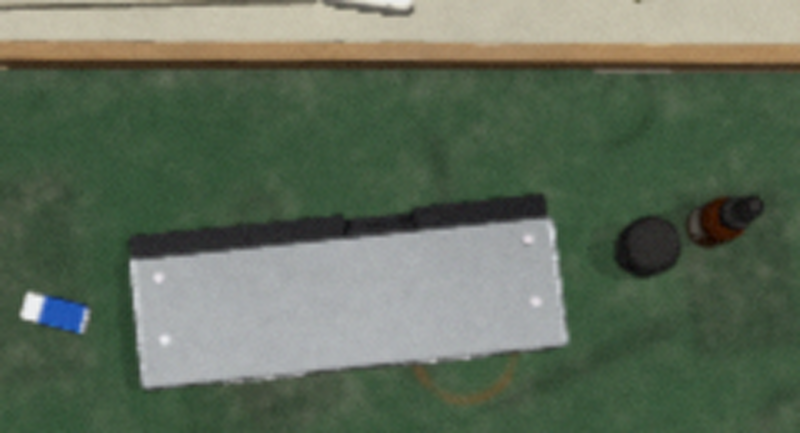

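```bash
cat > h.py <<'E'
import numpy as np
from rig import bot
def ray(n,uv,z):
    c=bot.get_calibration(n);R=np.array(c["R"]);t=np.array(c["t"])
    o=-R.T@t;d=R.T@np.array([(uv[0]-c["cx"])/c["fx"],(uv[1]-c["cy"])/c["fy"],1])
    return o+d*(z-o[2])/d[2]
def crop(u,v): return (u/3.3333+255,v/3.3333+110)
E
python3 - <<'E'
from h import *
from scipy.optimize import least_squares
pts=[((131,260),.046,34,138),((552,221),.046,34,-138),((567,343),.046,-50,-138),((143,387),.046,-50,138),((130,238),.030,52,138),((545,196),.030,52,-138)]
W=np.array([ray("top",crop(*p[0]),p[1])[:2] for p in pts]);B=np.array([p[2:] for p in pts])/1e3
f=lambda q:((B@np.array([[np.cos(q[2]),np.sin(q[2])],[-np.sin(q[2]),np.cos(q[2])]])+q[:2])-W).ravel()
s=least_squares(f,[.45,0,0]);print(s.x,np.degrees(s.x[2]),(s.fun.reshape(-1,2)*1e3).round(1))
q=s.x;c,sn=np.cos(q[2]),np.sin(q[2]);R=np.array([[c,-sn],[sn,c]])
for nm,u,z in(("notchL",(345,222),.03),("notchR",(414,215),.03),("eras",(55,312),.012),("eye",(648,240),.046),("bottle top",(742,208),.1),("shelf",(340,66),.0),("shelf top",(340,44),.02)):
    w=ray("top",crop(*u),z)[:2];print(nm,w.round(4),(R.T@(w-q[:2])).round(4))
for b in((.0,.0),(.0615,.0),(.09,.09),(.0615,.09),(.0615,-.028)):print(b,(q[:2]+R@b).round(4))
print("axes",R)
E
```

```text
[ 0.48234713 -0.11033927  0.10651139] 6.102653061667983 [[-0.1  1. ]
 [ 2.  -1. ]
 [-2.5 -1.4]
 [-1.5  1. ]
 [ 1.3  0.7]
 [ 0.9 -0.3]]
notchL [ 0.5297 -0.11  ] [ 0.0471 -0.0047]
notchR [ 0.5346 -0.1554] [ 0.0472 -0.0504]
eras [0.4702 0.0826] [0.0085 0.1932]
eye [ 0.5169 -0.3046] [ 0.0137 -0.1969]
bottle top [ 0.5297 -0.3481] [ 0.0218 -0.2414]
shelf [ 0.6421 -0.1083] [ 0.1591 -0.015 ]
shelf top [ 0.6522 -0.1071] [ 0.1693 -0.0149]
(0.0, 0.0) [ 0.4823 -0.1103]
(0.0615, 0.0) [ 0.5435 -0.1038]
(0.09, 0.09) [ 0.5623 -0.0113]
(0.0615, 0.09) [ 0.5339 -0.0143]
(0.0615, -0.028) [ 0.5465 -0.1316]
axes [[ 0.99433302 -0.10631011]
 [ 0.10631011  0.99433302]]
```

>>> play_rows --pt "1 0.031 0.0485 0 0 0 -0.0174" --pt "1 0.031 0.0485 0 0 0 -0.0174" --pt "1 0.031 0.0485 0 0 0 -0.0174" --pt "1 0.031 0.0485 0 0 0 -0.0174" --pt "1 0.031 0.0485 0 0 0 -0.0174" --pt "1 0.031 0.0485 0 0 0 -0.0174" --pt "1 0.031 0.0485 0 0 0 -0.0174" --pt "1 0.031 0.0485 0 0 0 -0.0174" --pt "1 0.031 0.0485 0 0 0 -0.0174" --pt "1 0.031 0.0485 0 0 0 -0.0174" --pt "1 0.031 0.0485 0 0 0 -0.0174" --pt "1 0.031 0.0485 0 0 0 -0.0174"

```text
time_s: 1.6
position: [0.5667, -0.0103, 0.2222]
tcp_rot: [[0.994, 0.106, -0.001], [0.106, -0.994, -0.0], [-0.001, 0.0, -1.0]]
force: [0.4, -1.1, 0.7]
opening: 0.004
```

>>> play_rows --pt "1 0 0 -0.05 0 0 0" --pt "1 0 0 -0.05 0 0 0" --pt "1 0 0 -0.05 0 0 0" --pt "1 0 0 -0.03 0 0 0" --pt "1 0 0 -0.02 0 0 0" --pt "1 0 0 -0.008 0 0 0" --pt "1 0 0 0 0 0 0"

```text
time_s: 2.48
position: [0.5659, -0.012, 0.0142]
tcp_rot: [[0.994, 0.107, -0.001], [0.107, -0.994, 0.0], [-0.001, -0.0, -1.0]]
force: [0.2, -0.0, 0.5]
opening: 0.005
```

Run:
```python
from h import *
import cv2
a=bot.capture("scene");b=bot.capture("top")[110:240,255:495]
cv2.imwrite("pics/s1.png",cv2.resize(a[120:320,300:560],None,fx=3,fy=3,interpolation=2))
s=bot.read_state();print(s["position"],s["force"])
```

```text
[ 0.56675959 -0.01217316  0.01528375] [ 0.00068287 -0.20246785 -0.10149764]
```

View pics/s1.png

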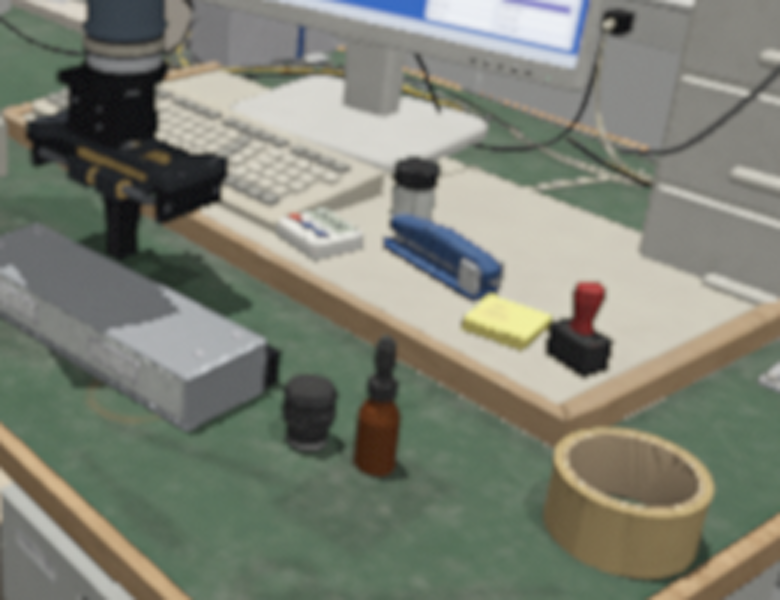

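The shut fingers stand behind the left part of the rail, in crop coordinates around (122,235). They are clear of the case, and nothing else is near. Next I close in on the face.

>>> play_rows --pt "1 -0.012 -0.0013 0 0 0 0" --pt "1 -0.01 -0.001 0 0 0 0" --pt "1 -0.004 -0.0004 0 0 0 0" --pt "1 -0.001 0 0 0 0 0" --pt "1 -0.001 0 0 0 0 0"

```text
time_s: 3.2
position: [0.5385, -0.0149, 0.0147]
tcp_rot: [[0.994, 0.107, 0.001], [0.107, -0.994, -0.0], [0.001, 0.0, -1.0]]
force: [-1.0, 0.4, 1.1]
opening: 0.004
```

>>> play_rows --pt "1 -0.0015 0 0 0 0 0" --pt "1 0 0 0 0 0 0"

```text
time_s: 3.45
position: [0.5382, -0.0149, 0.0147]
tcp_rot: [[0.994, 0.107, 0.003], [0.107, -0.994, -0.0], [0.003, 0.001, -1.0]]
force: [2.5, 0.3, -1.8]
opening: 0.003
```

>>> play_rows --pt "1 -0.0015 0 0 0 0 0" --pt "1 0 0 0 0 0 0"

```text
time_s: 3.7
position: [0.5382, -0.0149, 0.0148]
tcp_rot: [[0.994, 0.106, 0.006], [0.106, -0.994, -0.001], [0.006, 0.001, -1.0]]
force: [5.5, 2.0, -3.1]
opening: 0.007
```

>>> play_rows --pt "1 -0.0015 0 0 0 0 0" --pt "1 0 0 0 0 0 0"

```text
time_s: 3.95
position: [0.5382, -0.015, 0.0148]
tcp_rot: [[0.994, 0.106, 0.009], [0.106, -0.994, -0.001], [0.009, 0.002, -1.0]]
force: [8.5, 4.0, -5.3]
opening: 0.003
```

Contact is at x 0.538, with 8.5 N. I'll ease off and slide towards the middle.

>>> play_rows --pt "1 0.0025 0 0 0 0 0" --pt "1 0.0005 -0.005 0 0 0 0" --pt "1 0.0005 -0.005 0 0 0 0" --pt "1 0.0005 -0.005 0 0 0 0" --pt "1 0.0005 -0.005 0 0 0 0" --pt "1 0.0005 -0.005 0 0 0 0" --pt "1 0.0005 -0.005 0 0 0 0" --pt "1 0.0005 -0.005 0 0 0 0" --pt "1 0.0005 -0.005 0 0 0 0"

```text
time_s: 5.08
position: [0.5422, -0.0543, 0.015]
tcp_rot: [[0.994, 0.106, 0.004], [0.106, -0.994, 0.001], [0.004, -0.0, -1.0]]
force: [6.1, 5.9, 0.4]
opening: 0.008
```

>>> play_rows --pt "1 0.0012 -0.005 0 0 0 0" --pt "1 0.0005 -0.005 0 0 0 0" --pt "1 0.0005 -0.005 0 0 0 0" --pt "1 0.0005 -0.005 0 0 0 0" --pt "1 0.0005 -0.005 0 0 0 0" --pt "1 0.0005 -0.005 0 0 0 0" --pt "1 0.0005 -0.005 0 0 0 0" --pt "1 0.0005 -0.005 0 0 0 0" --pt "1 0.0005 -0.005 0 0 0 0" --pt "1 0.0005 -0.005 0 0 0 0" --pt "1 0.0005 -0.005 0 0 0 0" --pt "1 0 0 0 0 0 0"

```text
time_s: 6.58
position: [0.5482, -0.1096, 0.015]
tcp_rot: [[0.994, 0.105, 0.004], [0.105, -0.994, 0.0], [0.004, 0.0, -1.0]]
force: [5.7, 3.9, -0.7]
opening: 0.009
```

>>> play_rows --pt "1 0.0003 -0.003 0 0 0 0" --pt "1 0.0003 -0.003 0 0 0 0" --pt "1 0.0003 -0.003 0 0 0 0" --pt "1 0.0003 -0.003 0 0 0 0" --pt "1 0.0003 -0.003 0 0 0 0"

```text
time_s: 7.2
position: [0.5471, -0.1249, 0.0144]
tcp_rot: [[0.994, 0.107, -0.001], [0.107, -0.994, 0.0], [-0.001, -0.001, -1.0]]
force: [0.6, 0.2, 0.1]
opening: 0.002
```

>>> play_rows --pt "1 0.0003 -0.003 0 0 0 0" --pt "1 0.0003 -0.003 0 0 0 0" --pt "1 0 0 0 0 0 0"

```text
time_s: 7.58
position: [0.5485, -0.1311, 0.0146]
tcp_rot: [[0.994, 0.106, 0.0], [0.106, -0.994, -0.0], [0.0, 0.0, -1.0]]
force: [1.1, 0.3, -0.1]
opening: 0.003
```

Contact was lost at y -0.021 and the finger has dropped in. It now sits in the middle of the notch, at case y -0.028. I'll press.

>>> play_rows --pt "1 -0.002 -0.0002 0 0 0 0" --pt "1 -0.002 -0.0002 0 0 0 0" --pt "1 -0.002 -0.0002 0 0 0 0" --pt "1 -0.002 -0.0002 0 0 0 0" --pt "1 0 0 0 0 0 0"

```text
time_s: 8.2
position: [0.5415, -0.1314, 0.0147]
tcp_rot: [[0.994, 0.106, 0.002], [0.106, -0.994, -0.0], [0.002, 0.0, -1.0]]
force: [3.0, 2.0, -1.2]
opening: 0.007
```

>>> play_rows --pt "1 -0.002 -0.0002 0 0 0 0" --pt "1 -0.002 -0.0002 0 0 0 0" --pt "1 -0.002 -0.0002 0 0 0 0" --pt "1 -0.002 -0.0002 0 0 0 0" --pt "1 -0.002 -0.0002 0 0 0 0" --pt "1 0 0 0 0 0 0" --pt "1 0 0 0 0 0 0"

```text
time_s: 9.07
position: [0.534, -0.1325, 0.0149]
tcp_rot: [[0.994, 0.105, 0.007], [0.105, -0.994, -0.001], [0.007, 0.002, -1.0]]
force: [7.6, 5.6, -3.6]
opening: 0.003
```

Force is rising. I'll press a bit more to confirm the stop.

>>> play_rows --pt "1 -0.002 -0.0002 0 0 0 0" --pt "1 -0.002 -0.0002 0 0 0 0" --pt "1 0 0 0 0 0 0" --pt "1 0 0 0 0 0 0"

```text
time_s: 9.57
position: [0.5338, -0.1328, 0.0152]
tcp_rot: [[0.995, 0.103, 0.015], [0.103, -0.995, -0.002], [0.015, 0.003, -1.0]]
force: [15.0, 11.2, -6.1]
opening: 0.0
```

>>> play_rows --pt "1 -0.002 -0.0002 0 0 0 0" --pt "1 0 0 0 0 0 0" --pt "1 0 0 0 0 0 0"

```text
time_s: 9.95
position: [0.5338, -0.1329, 0.0153]
tcp_rot: [[0.995, 0.102, 0.019], [0.102, -0.995, -0.002], [0.019, 0.004, -1.0]]
force: [19.4, 14.9, -8.9]
opening: 0.003
```

There is a hard stop at x 0.5338, so the key is home. I'll back straight out and lift.

>>> play_rows --pt "1 0.006 0.0006 0 0 0 0" --pt "1 0.01 0.001 0 0 0 0" --pt "1 0.012 0.0013 0 0 0 0" --pt "1 0.012 0.0013 0 0 0 0" --pt "1 0 0 0.02 0 0 0" --pt "1 0 0 0.05 0 0 0" --pt "1 0 0 0.06 0 0 0" --pt "1 0 0 0.06 0 0 0" --pt "1 0 0.05 0.03 0 0 0" --pt "1 0 0.06 0 0 0 0" --pt "1 0 0.06 0 0 0 0" --pt "1 0 0 0 0 0 0"

```text
time_s: 11.45
position: [0.5636, 0.045, 0.2348]
tcp_rot: [[0.994, 0.113, -0.001], [0.113, -0.994, 0.001], [-0.001, -0.001, -1.0]]
force: [-0.2, -1.4, -0.2]
opening: 0.007
```

>>> play_rows --pt "1 0 0.06 0 0 0 0" --pt "1 0 0.06 0 0 0 0" --pt "1 0 0.06 0 0 0 0" --pt "1 0 0.04 0 0 0 0" --pt "1 0 0 0 0 0 0" --pt "1 0 0 0 0 0 0"

```text
time_s: 12.2
position: [0.5646, 0.2597, 0.2342]
tcp_rot: [[0.994, 0.106, -0.001], [0.106, -0.994, -0.001], [-0.001, 0.001, -1.0]]
force: [-0.0, -0.6, 0.4]
opening: 0.0
```

Run:
```python
from h import *
import cv2
b=bot.capture("top")[110:240,255:495]
cv2.imwrite("pics/t2.png",cv2.resize(b,None,fx=3.3333,fy=3.3333,interpolation=2))
s=bot.read_state();print(s["time_s"],s["position"],s["force"])
```

```text
12.25 [0.56470056 0.2593007  0.23430806] [-0.87320159  0.00462603 -0.65228628]
```

View pics/t2.png

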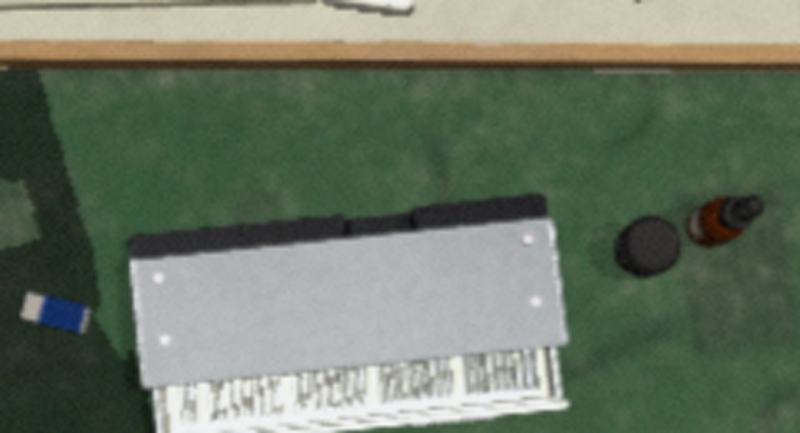

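The drawer stands out along the whole front (crop rows 350–430, about 40 mm), with slides showing. The eraser (55,312), eyepiece (648,245) and bottle (725,215) have not moved.

```bash
python3 -c "
from rig import bot
print(bot.hand_in())"
```

```text
the job is handed in; nothing more can be done
None
```

The key is pressed home, the drawer is open, and the job was handed in at about 12 s of the 53 s allowed; no verdict was reported.

- **What I did:** With the fingers shut, I touched the rail's back face near its left end, at case y about +89 mm with 8.5 N. I slid along the face towards the middle at about 6 N until contact was lost at y about −21 mm. That matched the notch centre seen in the top picture, y −27.5 mm. I then pressed the key about 8 mm to a hard stop at about 19 N along x, backed straight out, and lifted clear to the left.
- **Last checks:** The final top picture shows the drawer standing out by about 40 mm. The eraser, eyepiece and bottle look unmoved. The wrist force is back to about 1 N, with the tool 0.23 m above the desk.
- **What disagreed:** The rail face was met about 4 mm further back than the picture fit had suggested; this did no harm. The key and drawer travel were judged from tool position and the picture, as the joint values cannot be read.

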